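# Close up a breeding tub: vent shutter and lid latch

## Task

Close up this insect breeding tub for carrying. With a closed fingertip, push the swinging grey shutter on the lid round until its round pad completely covers the largest of the three vents, and push the wooden turn latch at one end of the tub inwards over the lid, fully home against its stop pin. Only push, gently: grip and lift nothing, and leave the jar, the bottle and the scoop where they are.

Things in the scene. Friction and masses are not known exactly. Their poses are not given: they have to be found in the camera images.
- tub: Frosted plastic storage tub with a white lid, fixed in a wooden cradle on the bench. Lid 240 mm (tub x) by 380 mm (tub y), its flat top 140 mm above the bench. Origin: under the tub's centre at bench level; z up, y along its long side towards the latch end.
- shutter (a joint): Angle of the shutter, rad, range -1.6 to 1.6: 0 when it points along the tub's -y axis, growing counter-clockwise seen from above (towards the tub's +x). No spring or detent; light friction (about 2 N at the rib) holds it wherever it is left
- shutter_hub (a point): Centre of the top of the shutter's round hub (30 mm diameter), on its vertical pivot, 30 mm above the lid, at tub x = 0, y = -40 mm
- shutter_pad (a point): Centre of the top of the shutter's round pad (grey, 56 mm diameter, 4 mm thick, its top 8 mm above the lid), 85 mm from the pivot
- shutter_rib (a point): Point on the top edge of the shutter's upright rib, 65 mm from the pivot. The rib is the part to push: 6 mm thick, 32 mm high above the lid, straight along the arm from 12 to 98 mm from the pivot; its flat sides face along the swing. Beside it lie the flat arm and the pad, tops 8 mm above the lid
- vent_large: Largest vent: round dark mesh, opening 36 mm in diameter in a white collar 40 mm across, 3 mm high on the lid; origin at its centre on the lid top. The three vents change places; each lies 85 mm from the shutter's pivot, at shutter angles of about -1.13, 0 and 1.13 rad
- vent_medium: Middle vent, like the largest but with a 24 mm opening; to be left as it is
- vent_small: Smallest vent, with a 14 mm opening; to be left as it is
- latch (a joint): Angle of the latch, rad, 0 to 1.9: 0 when it lies straight in across the lid (along the tub's -y) against its stop; grows as it swings out clockwise seen from above, and at 1.57 it points along the tub's -x. No spring; light friction (about 1.5 N at the tab) holds it wherever it is left. It starts swung out
- latch_pivot (a point): Top of the latch's screw, on its vertical pivot axis, 17 mm above the lid's level, at tub x = 0, y = +212 mm, on a wooden end board 216 by 36 mm whose top is level with the lid. The steel stop pin, 8 mm thick and 18 mm high, stands on the lid at tub x = +14, y = +165 mm
- latch_tab (a point): Centre of the top of the latch's upright thumb tab, 70 mm from the pivot. The latch is a wooden bar 85 mm long, 20 mm wide, its top 15 mm above the lid's level; the tab, the part to push, stands on it up to 38 mm above the lid's level, 8 mm thick across the swing, 26 mm long along the bar
- jar: Small food jar, 44 mm diameter, 55 mm high, standing loose on the lid between shutter and latch; origin under its centre. Not to be disturbed
- bottle: White plastic bottle, 64 mm diameter, 180 mm high, standing loose on the bench off the tub's -y end; origin under its centre. Not to be disturbed
- scoop: Spoon-shaped scoop about 200 mm long, lying loose on the bench on the tub's far (+x) side. Not to be disturbed

How it is judged:
By the outcome, as a careful person would: the job done as asked, in the order asked, and still so for the second after the job is handed in, with the robot touching nothing.
It also fails if it takes over 54 s, if anything falls off the work surface, if the arm or the gripper's body presses on something with over 40 N, if the wrist force passes 120 N, or if a joint passes its speed limit or range.

## Robot

A 7-joint arm with a two-finger parallel gripper is mounted at the origin on the work surface. World frame = base frame: x ahead of the robot, y to its left, z up, the work surface at z = 0. Lengths are in m, angles in rad, forces in N, time in s.
With the tool pointing down it reaches from about 0.425 to 0.825 m from the base axis. Payload 3.6 kg.
Tool frame: the origin (TCP) lies where the fingers leave the gripper's body, on its centre line; the fingertips stand 73 mm ahead of it and the grasp point (between the pads) lies 54 mm ahead of it; z points along the fingers, y is the line along which they close (so a half turn about z gives the same grasp; the last joint's range is limited). The gripper opens to 85 mm and grips with 20 to 120 N. Pads are 22 mm wide; open, the fingers measure 114 mm over their backs; the gripper's body (76 mm by 85 mm) begins 54 mm behind the grasp point. The pads swing forward as they close: fully open they stand 13 mm farther back than shut.
Start: joints at [1.321, 0.615, -0.013, 1.423, 0.008, 1.103, -0.04], TCP at [0.144, -0.634, 0.304] pointing down, gripper open.
Joint ranges: [-3.12, 3.12], [-0.3, 2.06], [-1.34, 1.32], [0.26, 2.42], [-1.36, 4.5], [0.01, 1.98], [-2.84, 2.84]. Speed limits (rad/s): [2.79, 2.79, 3.14, 3.14, 3.14, 3.14, 3.14].

## Interface

Orientations are given as a unit quaternion [x, y, z, w].
In Python, from station import arm, snapshot, camera_info, ticket gives the robot as it stands. Calls block until the motion is done:
- arm.movep(position, orientation): joint-space move of the TCP to a pose.
- arm.line_to(position, velocity=0.15, ori=None): straight line of the TCP; ori=None keeps the orientation; velocity is the mean speed in m/s.
- arm.move_j(angles): joint-space move.
- arm.move_gripper(opening, effort=None): opening from 0.0 (shut) to 1.0 (fully open); effort is the grip in N (None keeps the last); returns when the fingers have stopped.
- arm.pause(seconds).
- arm.ik(position, orientation): joint angles nearest the present ones, or None.
- snapshot(name): name is "side" or "top"; returns the picture (480x640x3 uint8, blue, green, red); there is no depth.
- camera_info(name): a dict with "fx", "fy", "cx", "cy" (pixels), "R" (3x3) and "t" (3): a world point X has camera coordinates R X + t. Camera axes: x right, y down, z forward; pixel columns grow to the right and rows downward; lengths in m; the calibration is good to about 2 mm. A picture is of the moment at which its call begins. camera_info takes no time and is no camera call.
A pose or a line that the arm cannot do raises arm.MotionError and nothing moves.
- ticket.finish_job(): hands the job in; it is judged then, once.
Readings, each from a call of its own:
- arm.read_time(): time.
- arm.read_joint_positions(): joint angles.
- arm.read_dq(): joint speeds.
- arm.read_effort(): joint torques, N m.
- arm.read_tool_pos(): TCP position.
- arm.read_eef_rot(): TCP orientation.
- arm.read_ft_force(): force on the tool from outside, world axes, zero at the start.
- arm.read_wrist_torque(): the same for the moment, N m.
- arm.read_opening(): opening from 0.0 (shut) to 1.0 (fully open).
- arm.read_finger_force(): force on a finger pad.
Only numpy, scipy, OpenCV 4.12 (cv2) and the standard library are available. Lean on these libraries where they do the work, as an engineer would, in place of code of your own. Each camera call takes 0.05 s, during which the arm holds its last target. There are 200 camera calls.

## Working session

There is one attempt and no reset: what is moved stays moved. The work goes in short steps, each a Python script; the robot and the scene stay as the last script left them, time stands still between calls to the robot, and variables do not carry over. Pictures are saved under pics/ and viewed, at most 10 in all, crops included, and the job is handed in when it is done.

```bash
mkdir -p pics; ls; python3 - <<'E'
from station import arm, snapshot, camera_info
import cv2
for n in("top","side"):
    cv2.imwrite(f"pics/{n}0.png",snapshot(n)); print(n,camera_info(n))
print(arm.read_time(),arm.read_eef_rot(),arm.read_tool_pos())
E
```

```text
pics
top {'fx': 545.7317384641407, 'fy': 545.7317384641407, 'cx': 319.04140751444595, 'cy': 232.19620622843559, 'R': array([[-0.01868243, -0.9997625 , -0.01122133],
       [-0.9973538 ,  0.01942375, -0.070058  ],
       [ 0.07025933,  0.00988278, -0.9974798 ]]), 't': array([-0.02408067,  0.65027429,  1.26283094])}
side {'fx': 447.8402759701178, 'fy': 447.8402759701178, 'cx': 314.35363020580075, 'cy': 240.34276321663512, 'R': array([[ 0.99930251, -0.03696828,  0.00527647],
       [-0.02380702, -0.7395477 , -0.67268301],
       [ 0.02877013,  0.6720882 , -0.73991197]]), 't': array([-0.66846039,  0.07804044,  0.85648226])}
0.1 [ 9.93796179e-01  1.11210263e-01 -1.52629984e-04 -1.18702805e-03] [ 0.14351754 -0.63341239  0.30283833]
```

View pics/top0.png

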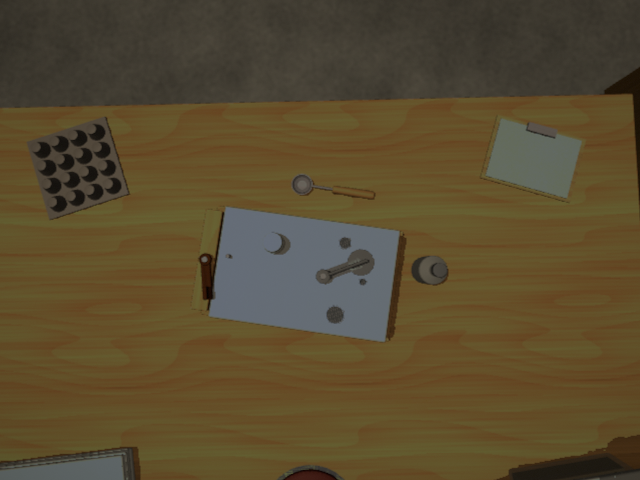

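View pics/side0.png

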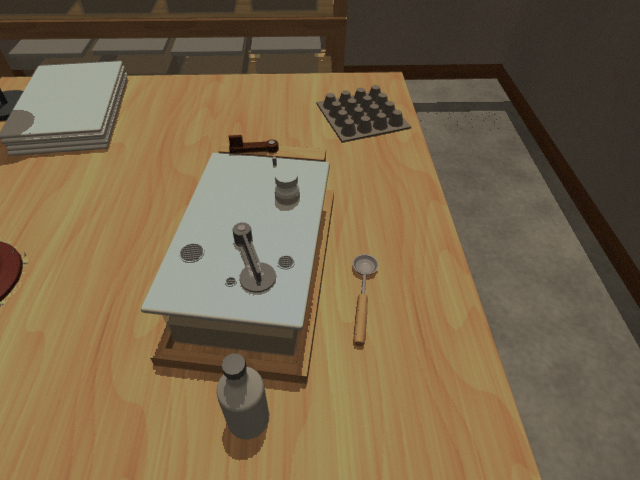

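Top view: the tub's lid corners are at about (224,207), (402,232), (388,341) and (209,317). The large vent is at (335,315), the hub at (324,276), the pad at (361,262), the latch pivot at (205,258) and its tab at (209,294). The side view agrees: the large vent is on the −x side and the latch is swung out to −x. Next I'll zoom in for accurate pixel positions.

```bash
python3 - <<'E'
import cv2,numpy as np
a=cv2.imread("pics/top0.png")[195:350,185:455]
a=cv2.convertScaleAbs(cv2.resize(a,None,fx=2.96,fy=2.96,interpolation=cv2.INTER_CUBIC),alpha=1.7)
print(a.shape)
cv2.imwrite("pics/crop0.png",a)
E
```

```text
(459, 799, 3)
```

View pics/crop0.png

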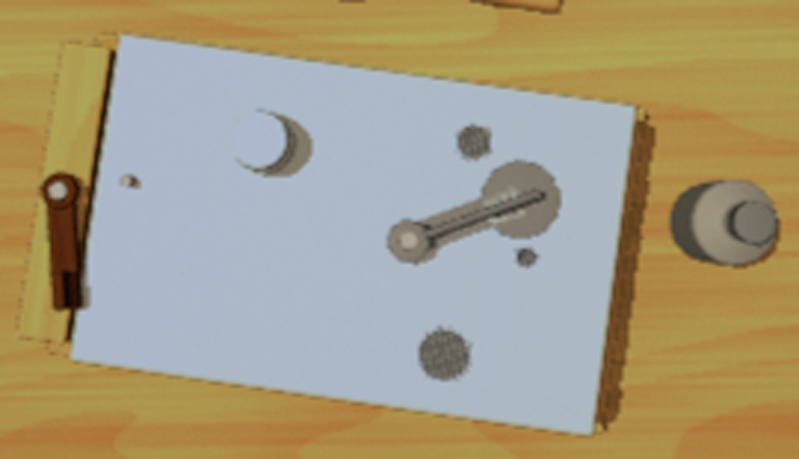

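The crop shows the lid corners at (120,35), (636,106), (595,435) and (72,360), the large vent at (444,355), the hub at (409,240), the pad at (521,199), the latch screw at (60,189) and the tab around (68,288). I'll fit the tub pose to these and check whether the paths are reachable.

```bash
cat > h.py <<'E'
import numpy as np
from scipy.optimize import least_squares
from scipy.spatial.transform import Rotation as Rot
from station import arm, snapshot, camera_info
C={n:camera_info(n) for n in("top","side")}
def proj(X,n="top"):
    c=C[n]; p=np.atleast_2d(X)@np.array(c["R"]).T+c["t"]
    return np.c_[c["fx"]*p[:,0]/p[:,2]+c["cx"],c["fy"]*p[:,1]/p[:,2]+c["cy"]]
def world(pt,T):                       # tub -> world
    c,s=np.cos(T[2]),np.sin(T[2]); pt=np.atleast_2d(pt)
    return np.c_[T[0]+c*pt[:,0]-s*pt[:,1],T[1]+s*pt[:,0]+c*pt[:,1],pt[:,2]]
def unproj(px,z,n="top"):
    c=C[n]; R=np.array(c["R"]); o=-R.T@c["t"]
    d=R.T@np.array([(px[0]-c["cx"])/c["fx"],(px[1]-c["cy"])/c["fy"],1])
    return o+d*(z-o[2])/d[2]
def tub(p,T):
    c,s=np.cos(T[2]),np.sin(T[2]); d=np.asarray(p)[:2]-T[:2]
    return np.array([c*d[0]+s*d[1],-s*d[0]+c*d[1]])
def crop(p): return np.array(p)/2.96+[185,195]
E
cat > fit.py <<'E'
from h import *
L=.14
P=np.array([[.12,.19,L],[.12,-.19,L],[-.12,-.19,L],[-.12,.19,L],[0,-.04,L+.03],[0,.212,L+.017],[.014,.165,L+.018]])
px=crop([(120,35),(636,106),(595,435),(72,360),(409,240),(60,189),(129,181)])
r=least_squares(lambda T:(proj(world(P,T))-px).ravel(),[.6,-.05,0.])
T=r.x; print(T,np.round((proj(world(P,T))-px),1).tolist()); np.save("T.npy",T)
for n,p,z in [("large",(444,355),L+.003),("small",(526,257),L+.003),("med",(474,142),L+.003),("pad",(521,199),L+.008),("tab",(69,288),L+.03),("jartop",(260,140),L+.055),("bottle",(752,222),.18)]:
    w=unproj(crop(p),z); t=tub(w,T); d=t-[0,-.04]; e=t-[0,.212]
    print(n,w.round(3),t.round(4),"shutter ang",np.arctan2(d[0],-d[1]).round(3),"r",np.hypot(*d).round(4),"latch",np.arctan2(-e[0],-e[1]).round(3),np.hypot(*e).round(4))
E
python3 fit.py
```

```text
[ 0.55397649 -0.00613879 -0.15772599] [[-0.1, -1.1], [1.0, -0.8], [0.3, 0.6], [-0.9, 0.5], [0.4, 0.1], [-0.2, 0.6], [-0.5, -0.2]]
large [ 0.465 -0.068  0.143] [-0.0777 -0.0751] shutter ang -1.147 r 0.0852 latch 0.264 0.2974
small [ 0.534 -0.128  0.143] [-0.0005 -0.1237] shutter ang -0.006 r 0.0837 latch 0.002 0.3357
med [ 0.617 -0.093  0.143] [ 0.076  -0.0757] shutter ang 1.132 r 0.0839 latch -0.258 0.2976
pad [ 0.575 -0.125  0.148] [ 0.0399 -0.1143] shutter ang 0.493 r 0.0844 latch -0.122 0.3287
tab [0.519 0.194 0.17 ] [-0.0661  0.1921] shutter ang -2.864 r 0.2413 latch 1.279 0.069
jartop [0.619 0.056 0.195] [0.0542 0.0719] shutter ang 2.691 r 0.1243 latch -0.369 0.1502
bottle [ 0.556 -0.283  0.18 ] [ 0.0455 -0.2729] shutter ang 0.193 r 0.2373 latch -0.094 0.487
```

```bash
cat >> h.py <<'E'
T=np.load("T.npy") if __import__("os").path.exists("T.npy") else None
def quat(phi): return [np.cos(phi/2),np.sin(phi/2),0,0]   # tool down, tool x at yaw phi
def shut(a,off=.014,r=.065,z=.155):   # fingertip beside rib, on its + side
    p=[r*np.sin(a)+off*np.cos(a),-.04-r*np.cos(a)+off*np.sin(a),z+.073]
    return world(p,T)[0],quat(a+T[2])
def lat(b,off=.015,r=.07,z=.163):     # beside tab, on its outer side
    d=np.array([-np.sin(b),-np.cos(b)]); n=np.array([-np.cos(b),np.sin(b)])
    p=np.array([0,.212])+r*d+off*n
    return world([*p,z+.073],T)[0],quat(T[2]-b)
E
python3 - <<'E'
from h import *
for f,A in((shut,(.49,0,-.6,-1.15)),(lat,(1.3,.6,0))):
    for a in A:
        p,q=f(a); j=arm.ik(p,q); print(f.__name__,a,p.round(3),None if j is None else np.round(j,2))
E
```

```text
shut 0.49 [ 0.582 -0.103  0.228] [ 0.22  0.61 -0.14  1.69  0.1   0.85 -1.2 ]
shut 0 [ 0.551 -0.112  0.228] [ 0.17  0.57 -0.01  1.77  0.01  0.8  -1.58]
shut -0.6 [ 0.513 -0.102  0.228] [ 0.08  0.52  0.12  1.88 -0.09  0.75 -2.09]
shut -1.15 [ 0.489 -0.076  0.228] [-0.07  0.49  0.26  1.96 -0.18  0.71 -2.58]
lat 1.3 [0.516 0.21  0.236] [ 0.22  0.82 -1.15  1.76  0.82  1.14  2.05]
lat 0.6 [0.528 0.163 0.236] [-0.25  0.55 -0.14  1.79  0.1   0.81 -2.76]
lat 0 [0.561 0.136 0.236] [-0.16  0.58 -0.19  1.72  0.14  0.85 -2.13]
```

```bash
sed -i 's#cos(phi/2),np.sin(phi/2),0,0\]#cos(phi/2+np.pi/2),np.sin(phi/2+np.pi/2),0,0]#' h.py
python3 - <<'E'
from h import *
import cv2
arm.move_gripper(0.0)
p,q=shut(.49,.036,z=.235); arm.movep(p,q); print(arm.read_time(),np.round(arm.read_joint_positions(),2))
p,q=shut(.49,.036); arm.line_to(p,.15,q); print(arm.read_time(),arm.read_ft_force())
for i,a in enumerate(np.linspace(.49,-1.03,12)):
    p,q=shut(a); arm.line_to(p,.05,q); f=arm.read_ft_force(); print(a.round(2),np.round(f,1))
    if np.linalg.norm(f)>20: break
p,q=shut(a,.03); arm.line_to(p,.1,q)
p,q=shut(a,.03,z=.24); arm.line_to(p,.2,q)
p[1]+=.16; arm.line_to(p,.3); print(arm.read_time())
x=snapshot("top"); cv2.imwrite("pics/top1.png",x)
a=x[195:350,185:455]
cv2.imwrite("pics/crop1.png",cv2.convertScaleAbs(cv2.resize(a,None,fx=2.96,fy=2.96,interpolation=cv2.INTER_CUBIC),alpha=1.7))
E
```

```text
3.375 [ 0.72  0.79 -1.15  1.52  0.74  1.31  1.39]
4.0583 [-0.32590898  0.45378953  0.28612384]
0.49 [-0.6 -1.5  0.2]
0.35 [ 0.   0.  -0.6]
0.21 [ 1.2 -0.3  0.6]
0.08 [-0.3 -0.4 -0.3]
-0.06 [-0.3  0.5  0.6]
-0.2 [0.4 0.1 0.2]
-0.34 [-0.1  0.4  0.4]
-0.48 [-0.2 -0.7  0.3]
-0.62 [0.5 0.3 0.1]
-0.75 [ 0.6  0.6 -0.9]
-0.89 [-0.6  0.1  0.5]
-1.03 [-0.4 -0.3  0.4]
9.8833
```

View pics/crop1.png

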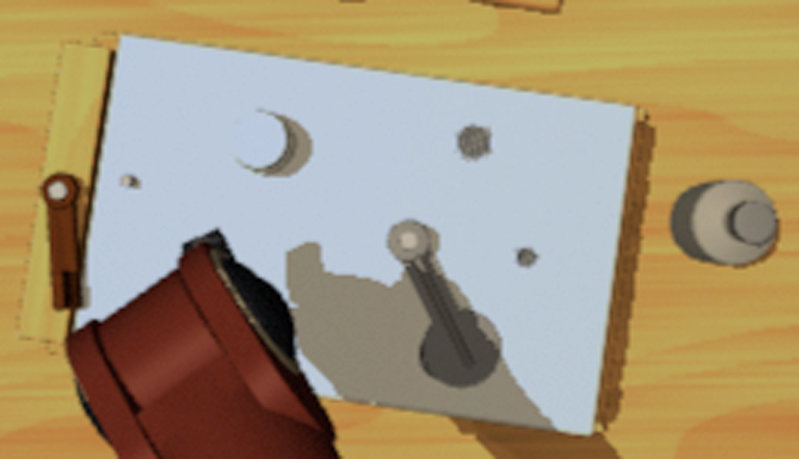

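The shutter swung as intended. The pad is now centred near (459,346) in the crop, just short of the vent at (444,355), and nothing else moved. I'll compute the angle still to go and push that.

```bash
python3 - <<'E'
from h import *
import cv2
t=tub(unproj(crop((459,346)),.148),T)-[0,-.04]; m=np.arctan2(t[0],-t[1]); print("ang",m,np.hypot(*t))
d=-1.14-m; cmd=-1.03+d; print("delta",d,"cmd",cmd)
assert -.25<d<0
p,q=shut(-1.03,.03,z=.24); arm.line_to(p,.3,q)
p,q=shut(-1.03,.03); arm.line_to(p,.15,q)
for a in np.linspace(-1.03,cmd,3):
    p,q=shut(a); arm.line_to(p,.04,q); print(a.round(2),np.round(arm.read_ft_force(),1))
p,q=shut(a,.03); arm.line_to(p,.1,q)
p,q=shut(a,.03,z=.24); arm.line_to(p,.2,q)
# on to the latch, outside the tab
p,q=lat(1.35,.045,z=.25); arm.movep(p,q); print(arm.read_time(),np.round(arm.read_joint_positions(),2))
for n in("top","side"):cv2.imwrite(f"pics/{n}2.png",snapshot(n))
x=cv2.imread("pics/top2.png")[195:350,185:455]
cv2.imwrite("pics/crop2.png",cv2.convertScaleAbs(cv2.resize(x,None,fx=2.96,fy=2.96,interpolation=cv2.INTER_CUBIC),alpha=1.7))
E
```

```text
ang -1.0000887892108392 0.08260149608855875
delta -0.1399112107891607 cmd -1.1699112107891607
-1.03 [ 1.1 -0.9 -0.5]
-1.1 [ 0.2 -0.3 -0.1]
-1.17 [-0.6 -0.2  0.5]
14.5667 [-0.03  0.56 -0.72  1.62  0.4   1.12 -0.8 ]
```

View pics/crop2.png

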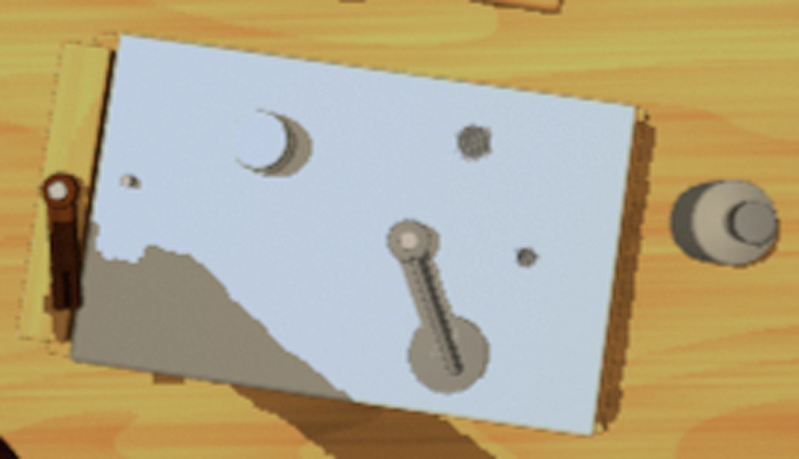

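```bash
python3 - <<'E'
from h import *
v=tub(unproj(crop((444.5,354.5)),.143),T); p=tub(unproj(crop((449,353.5)),.148),T)
print(v,p,p-v); 
for a in(-1.05,-1.1,-1.147,-1.2): print(a,(proj(world([.085*np.sin(a),-.04-.085*np.cos(a),.148],T))-[185,195])*2.96)
print(arm.read_tool_pos())
E
```

```text
[-0.07726546 -0.0753889 ] [-0.07573733 -0.07831159] [ 0.00152813 -0.00292268]
-1.05 [[454.94081081 351.46847569]]
-1.1 [[449.33762104 353.5698244 ]]
-1.147 [[443.98044336 355.28529704]]
-1.2 [[437.84986095 356.9128106 ]]
[0.51548904 0.24146413 0.32250487]
```

View pics/side2.png

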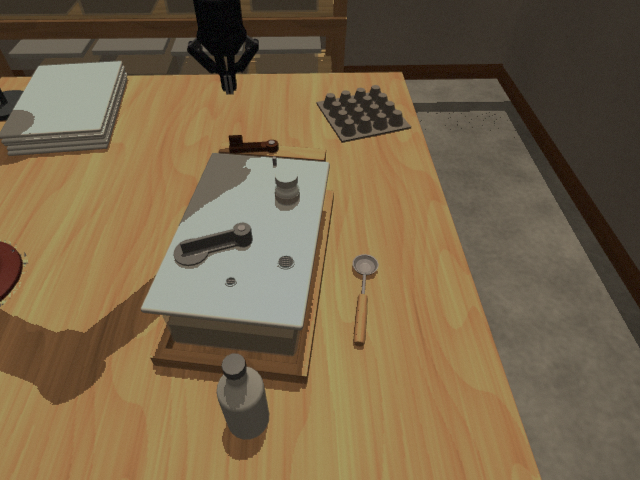

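The shutter is at about −1.10 rad with the pad roughly 3 mm off the vent centre. That is well inside the 8–10 mm margin, and the side view shows the vent fully hidden. Next is the latch.

```bash
python3 - <<'E'
from h import *
import cv2
p,q=lat(1.35,.045); arm.line_to(p,.15,q)
hit=False
for b in np.r_[np.linspace(1.35,.12,10),np.arange(.10,-.18,-.015)]:
    p,q=lat(b); arm.line_to(p,.05 if b>.11 else .02,q); f=arm.read_ft_force()
    n=world([-np.cos(b),np.sin(b),0],[0,0,T[2]])[0]
    print(b.round(3),(f@n).round(1),np.linalg.norm(f).round(1))
    if f@n>8 or np.linalg.norm(f)>15: hit=True;break
print("hit",hit,arm.read_time())
p,q=lat(b,.04); arm.line_to(p,.1,q)
p,q=lat(b,.04,z=.26); arm.line_to(p,.2,q)
p=p+[-.02,.16,.05]; arm.movep(p,q); print(arm.read_time())
for n in("top","side"):cv2.imwrite(f"pics/{n}3.png",snapshot(n))
x=cv2.imread("pics/top3.png")[195:350,185:455]
cv2.imwrite("pics/crop3.png",cv2.convertScaleAbs(cv2.resize(x,None,fx=2.96,fy=2.96,interpolation=cv2.INTER_CUBIC),alpha=1.7))
E
```

```text
1.35 0.2 0.9
1.213 -0.1 0.1
1.077 0.5 0.7
0.94 0.1 0.5
0.803 -0.6 0.8
0.667 -0.9 1.1
0.53 0.1 1.6
0.393 0.1 0.5
0.257 -0.4 0.5
0.12 0.2 0.3
0.1 -0.1 0.4
0.085 1.0 1.3
0.07 1.2 1.3
0.055 1.2 1.2
0.04 1.8 2.0
0.025 0.6 1.0
0.01 -0.2 1.0
-0.005 0.9 1.3
-0.02 4.0 4.3
-0.035 6.1 6.4
-0.05 8.1 8.7
hit True 21.975
23.725
```

View pics/crop3.png

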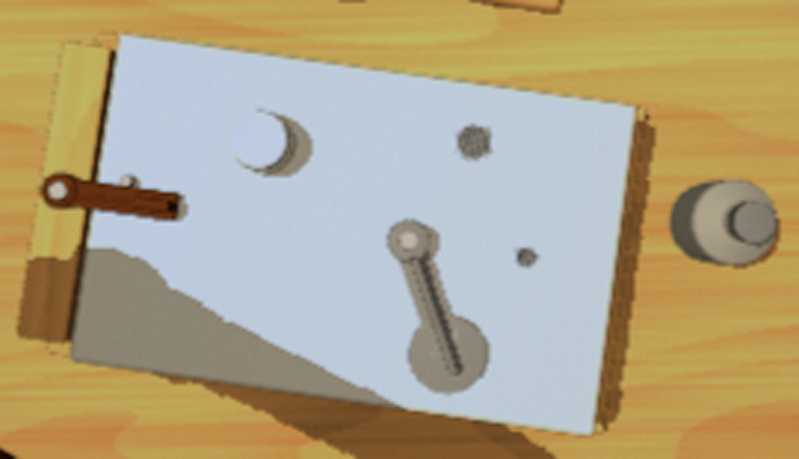

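View pics/side3.png

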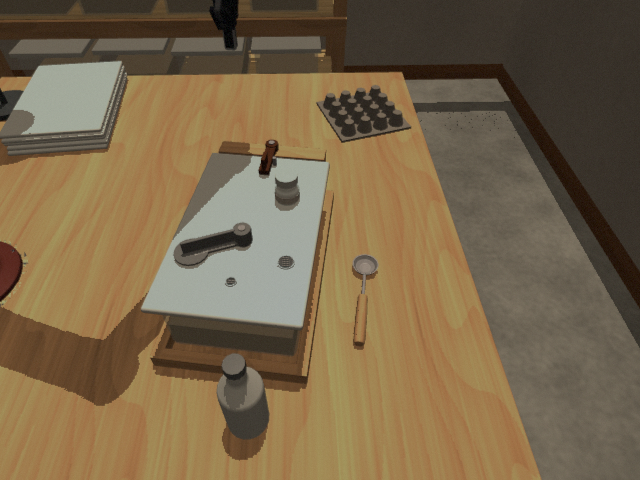

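The latch lies along −y against the pin, from (60,189) to (180,206), and the force rose to 8 N at the stop. The pad still covers the large vent. The jar, bottle and scoop haven't moved and the arm is clear, so I'm handing in.

```bash
python3 -c "
from station import ticket
print(ticket.finish_job())"
```

```text
the job is handed in; nothing more can be done
None
```

The job is handed in: the shutter pad covers the largest vent (about 3 mm off centre), the latch is home against its stop pin, and the jar, bottle and scoop were left where they stood, with the last robot-clock reading before hand-in at 23.7 s of the 54 s allowed.

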